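Switch on the coffee warmer for the plate under the carafe

ROBOT

A 6-joint arm with a two-finger parallel gripper is mounted at the origin on a cart in front of the work surface, level with it; the furniture and walls round the work are solid. World frame = base frame: x ahead of the robot, y to its left, z up, the work surface at z = 0. Lengths are in m, angles in rad, forces in N, time in s.
With the tool pointing down it reaches from about 0.25 to 0.85 m from the base axis. Payload 12.5 kg.
Tool frame: the origin (TCP) lies midway between the tips of the shut fingers; the grasp point (between the pads) lies 19 mm behind it (manip.tcp_to_grasp is the z of the grasp point in the tool frame, in m); z points along the fingers, y is the line along which they close (so a half turn about z gives the same grasp; the last joint's range is limited). The gripper opens to 93 mm and grips with 3 to 60 N. Pads are 15 mm wide; open, the fingers measure 128 mm over their backs; the gripper's body (75 mm by 188 mm) begins 65 mm behind the grasp point.
Start: joints at [-1.288, 0.351, 1.652, -0, 1.139, -0.085], TCP at [0.198, -0.513, 0.219] pointing down, gripper open.
Joint ranges: [-2.75, 2.75], [-0.79, 2.1], [0.01, 2.65], [-1.57, 4.71], [0.07, 3.14], [-2.87, 2.87]. Speed limits (rad/s): [2.22, 2.22, 2.79, 3.14, 3.14, 3.14].

INTERFACE

Orientations are given as a unit quaternion [w, x, y, z].
In Python, from cell import manip gives the robot as it stands. The module is installed in compiled form; this text tells all that it offers.
- The arm moves only by the tool arm_command, never from a script. Its argument "increments" is text: rows parted by semicolons, each of 7 numbers parted by spaces: the shift along the world's x, y, z in cm, then the turn, a rotation vector about the world's x, y, z in rad, then the finger opening in cm, from 0 to 9.3. A call has 1 to 20 rows; each row is the pose to reach, as a shift and turn from the pose commanded when the call began; what a row does not reach only later rows make up. A row lasts 1/10 s, in which the tool goes at most 50 mm and 8.59 degrees, less where a joint would pass 70% of its speed; a pose out of reach is approached as far as the arm can. A call with a gripper value outside its range is refused whole. The fingers move at their own pace and stop on an object; the grip force is fixed at half the most. Time passes only in rows, so rows that repeat a pose let the fingers close. It gives the time, the measured TCP pose, the force, the opening and the grip force at its end, in the units of the state.
- manip.sense(): the state, without advancing time (a new reading comes with each control period).
- manip.grab_frame(name): name is "scene" or "top" or "wrist"; returns a dict with "frame" (384x512x3 uint8, red, green, blue), "z_map" (384x512 float32, m along the optical axis (not along the pixel's ray), 0 where there is no reading), "K" (3x3 intrinsics, pixels), "position" and "attitude" of the camera in the world. Camera axes: x right, y up, looking along -z (the intrinsics and any distortion apply to the point x, -y, -z); pixel columns grow to the right and rows downward; lengths in m; the calibration is good to about 2 mm. A picture is of the moment at which its call begins.
- manip.sign_off(): hands the job in; it is judged then, once.
Trained networks look in a picture, given as the dict that the camera call returned (one of the last four; its "shot" number tells which), for a name from the list of things; names that differ only in an ending like _2 or _b are one class to them, and where a whole thing is asked for, a point or a joint stands for the part that bears it (a point fixed in the world has none). Each returns a list of dicts, best first, with "conf" (0 to 1); they miss things now and then, are a little off and sometimes report something else, mostly with a low value. They report only what shows in the picture. A call takes as long as a camera call. They do not tell look-alikes from the thing itself.
- manip.cut_out(label, picture): "region" (384x512 bool, what is visible of it) and "box" ([centre column, centre row, width, height] in pixels, round what is visible of it).
- manip.place_of(label, picture): "pixel" ([column, row] in pixels: a listed point, or the origin of a listed thing).
The state is a dict: "clock": time; "qpos": joint angles; "qd": joint speeds; "joint_torque": joint torques, N m; "ee_pos": TCP position; "eef_rot": TCP orientation; "contact_force": force on the tool from outside, world axes, zero at the start; "ft_torque": the same for the moment, N m; "opening": opening from 0.0 (shut) to 1.0 (fully open); "grip_force": force on a finger pad.
Only numpy, scipy, OpenCV 4.12 (cv2) and the standard library are available. Lean on these libraries where they do the work, as an engineer would, in place of code of your own. Each camera call takes 0.05 s, during which the arm holds its last target. There are 200 camera calls.

TASK

Switch on the warming tray to keep the coffee hot: first tip the main rocker fully to its on side (the dotted end, towards the robot, goes down), then push the square key of the plate on which the glass carafe stands fully down so that it stays down, and last press the round start button right down, hold it there for about half a second and let it come back up. Keep to that order, leave the other plate's key up, and do not lift, shift or tip the carafe, the mug or the things standing round the tray.

Things in the scene. Friction and masses are not known exactly. Their poses are not given: they have to be found in the camera images.
- warmer: Fixed aluminium warming tray, 290 mm deep (its x) by 380 mm wide (y), somewhat turned. Origin: centre of its underside, on the worktop; x to its back, away from the robot, y to its left, z up. A raised console along its front (x -0.145 to -0.053, top z 0.054) carries four grey controls in a row at x -0.099: rocker y +0.130, left key +0.043, right key -0.043, start button -0.130.
- left_plate (a point): Centre of the top of the tray's left round warming plate, radius 72 mm, 24 mm above the worktop; worked by the left key.
- right_plate (a point): The same for the right plate; worked by the right key.
- rocker_on_end (a point): Point to press on the long main rocker (far left): the white dot on its flat top near the end towards the robot, 24 mm from its pivot line. The rocker is 64 mm long (tray's x) and 30 mm wide, pivoted across its middle. Off, the dot is about 15 mm above the console top; it moves down about 8 mm to on.
- main_rocker (a joint): Angle of the main rocker: 0 off (robot end up), 0.34 fully on (robot end down, at the stop). It stays where it is left; friction 0.05 N m, so about 2 to 3 N at the dot.
- left_key_top (a point): Centre of the top face of the left key, 32 x 32 mm square, flat, 12 mm above the console when up and 4 mm when down. It belongs to the left plate.
- right_key_top (a point): The same for the right key, which belongs to the right plate.
- left_key (a joint): Travel of the left key: 0 up, 0.008 m fully down (stop). It slides straight down against 2.5 N of friction and stays where it is left.
- right_key (a joint): The same for the right key.
- start_top (a point): Centre of the top face of the round start button, 34 mm across, flat, 12 mm above the console when up.
- start_button (a joint): Travel of the start button: 0 up, 0.008 m fully down (stop). A spring pushes it back up: 0.8 N to begin, 4 N fully down.
- carafe: Glass coffee carafe with lid and handle, 160 x 128 x 126 mm, loose, standing on one of the two plates. Handle to the back. Origin: centre of its underside, handle included (within 25 mm of its plate's centre); z up. Leave it standing.
- mug: Cream mug with a handle, 92 x 123 x 95 mm, loose, standing on the other plate, handle to the back. Origin: centre of its underside, handle included. Leave it standing.
- spice_jar: Glass spice jar with a dark cap, 44 mm across, 105 mm tall, loose on the worktop left of the console. Origin: centre of its underside. Leave alone.
- teaspoon: Metal teaspoon, 137 x 28 x 13 mm, lying loose on the worktop in front of the tray. Origin: centre of its underside. Leave alone.
- tea_box: Cardboard tea box, 63 x 131 x 66 mm, loose on the worktop right of the console. Origin: centre of its underside. Leave alone.
Things that resemble listed ones, but are neither listed nor needed, are in the scene too. Leave any turquoise look-alike of the mug alone.

How it is judged:
On the way, in this order (a step that is already met when the one before it is completed fails the run):
1. the main rocker is tipped on (value of joint main_rocker above 0.27 rad), for 0.1 s.
2. the key of the carafe's plate is down, with the rocker on (value of joint main_rocker above 0.27 rad and ((y of carafe in the frame of warmer above 0 m and value of joint left_key above 0.006 m) or (y of carafe in the frame of warmer below 0 m and value of joint right_key above 0.006 m))), for 0.1 s.
3. the start button is pressed right down, with rocker on and the carafe's key down (all of step 2 and value of joint start_button above 0.0055 m), for 0.2 s.
At the end, for the whole second after the job is handed in: Main rocker on (over 0.27 of 0.34 rad), the key of the carafe's plate down (over 6 of 8 mm), the other key up (under 3 mm), the start button back up (under 2 mm); carafe and mug upright at rest within 15 mm of where they stood, the other loose things within 20 mm (all of step 2 and ((y of carafe in the frame of warmer above 0 m and value of joint right_key below 0.003 m) or (y of carafe in the frame of warmer below 0 m and value of joint left_key below 0.003 m)) and value of joint start_button below 0.002 m and angle between each of carafe, mug's own z axis and vertical below 0.1 rad and linear speed of each of carafe, mug below 0.02 m/s and not (distance of carafe from where it was at the start of the episode above 0.015 m) and not (distance of mug from where it was at the start of the episode above 0.015 m) and not (distance of spice_jar from where it was at the start of the episode above 0.02 m) and not (distance of teaspoon from where it was at the start of the episode above 0.02 m) and not (distance of tea_box from where it was at the start of the episode above 0.02 m)); the robot touches nothing.
It fails at once if a plate key is pressed before the main rocker is on (value of joint main_rocker below 0.2 rad and value of joint any of left_key, right_key above 0.004 m).
It fails at once if the start button is pressed before the rocker is on and the carafe's key is down (value of joint start_button above 0.004 m and not (value of joint main_rocker above 0.2 rad and ((y of carafe in the frame of warmer above 0 m and value of joint left_key above 0.004 m) or (y of carafe in the frame of warmer below 0 m and value of joint right_key above 0.004 m)))).
It fails at once if the key of the other plate is pressed ((y of carafe in the frame of warmer above 0 m and value of joint right_key above 0.004 m) or (y of carafe in the frame of warmer below 0 m and value of joint left_key above 0.004 m)).
It fails at once if the carafe or the mug is shifted, lifted or tipped (distance of any of carafe, mug from where it was at the start of the episode above 0.015 m or angle between any of carafe, mug's own z axis and vertical above 0.2 rad).
It fails at once if the spice jar, teaspoon or tea box is shifted or lifted (distance of any of spice_jar, teaspoon, tea_box from where it was at the start of the episode above 0.02 m).
It also fails if it takes over 38 s, if anything falls off the work surface, if the arm or the gripper's body presses on something with over 40 N, if the wrist force passes 120 N, or if a joint passes its speed limit or range.

## Working session

There is one attempt and no reset: what is moved stays moved. The work goes in short steps, Python scripts to look and compute and a tool call to move; the robot and the scene stay as the last step left them, time stands still between calls to the robot, and variables do not carry over. Pictures are saved under pics/ and viewed, at most 10 in all, crops included, and the job is handed in when it is done.

Besides the shell and the picture viewer there is one more tool, called after ">>>" in YAML: its name, and indented under it one key for each argument. arm_command: Moves the arm, as the interface text tells. Its arguments: {"type":"object","properties":{"increments":{"type":"string"}},"required":["increments"]}

```bash
mkdir -p pics
cat > h.py <<'E'
import numpy as np,cv2
from cell import manip
from scipy.spatial.transform import Rotation as R
def rot(f):
    a=np.array(f["attitude"],float)
    return a if a.shape==(3,3) else R.from_quat(a[[1,2,3,0]]).as_matrix()
def world(f,u,v,z=None):
    """pixel -> world, by depth map or on plane of height z"""
    K=f["K"]; d=np.array([(u-K[0,2])/K[0,0],-(v-K[1,2])/K[1,1],-1.0]); d=rot(f)@d; p=np.array(f["position"])
    if z is None:
        i,j=int(round(v)),int(round(u)); w=f["z_map"][max(i-2,0):i+3,max(j-2,0):j+3]; w=w[w>0]
        return p+d*np.median(w) if len(w) else p*np.nan
    return p+d*(z-p[2])/d[2]
E
python3 - <<'E'
from h import *
for n in ("scene","top"):
    f=manip.grab_frame(n)
    cv2.imwrite(f"pics/{n}0.png",f["frame"][:,:,::-1])
    print(n,{k:f[k] for k in f if k not in("frame","z_map")})
    for l in ("warmer","left_plate","right_plate","rocker_on_end","left_key_top","right_key_top","start_top","carafe","mug","spice_jar","teaspoon","tea_box"):
        for r in manip.place_of(l,f)[:2]:
            u,v=r["pixel"]; print(l,round(r["conf"],2),np.round([u,v]),np.round(world(f,u,v),3))
print(manip.sense())
E
```

```text
scene {'K': array([[358.48223256,   0.        , 256.76534606],
       [  0.        , 358.48223256, 190.17558982],
       [  0.        ,   0.        ,   1.        ]]), 'position': array([-0.02973548,  0.81065084,  0.55527024]), 'attitude': array([-0.26309987, -0.16742682,  0.50666903,  0.80376191]), 'shot': 1}
warmer 0.67 [249. 209.] [0.57  0.036 0.023]
left_plate 0.85 [226. 211.] [0.598 0.112 0.042]
left_plate 0.34 [306. 230.] [0.381 0.013 0.005]
right_plate 0.76 [250. 182.] [ 0.625 -0.041  0.074]
rocker_on_end 0.72 [272. 211.] [0.474 0.052 0.055]
left_key_top 0.66 [276. 199.] [0.495 0.003 0.067]
left_key_top 0.29 [248. 190.] [ 0.634 -0.039  0.042]
right_key_top 0.4 [285. 186.] [ 0.536 -0.112  0.054]
start_top 0.62 [295. 180.] [ 0.522 -0.152  0.068]
start_top 0.27 [219. 209.] [0.616 0.123 0.046]
carafe 0.94 [250. 187.] [ 0.627 -0.04   0.054]
mug 0.76 [351. 184.] [ 0.389 -0.322  0.025]
spice_jar 0.85 [240. 251.] [0.457 0.222 0.019]
teaspoon 0.62 [307. 227.] [ 0.388 -0.002  0.006]
tea_box 0.56 [301. 178.] [ 0.527 -0.204  0.053]
top {'K': array([[347.63611235,   0.        , 258.05107059
[... 933 characters left out ...]
1.3, 'qpos': array([-1.28759345e+00,  3.50683952e-01,  1.65178504e+00,  3.21155954e-05,
        1.13909759e+00, -8.46116972e-02]), 'qd': array([ 1.29541884e-03,  2.09304664e-04, -2.74970398e-04,  1.36026122e-03,
       -1.15337618e-05,  2.02012963e-04]), 'joint_torque': array([-3.68500414e-04, -4.97246003e+01, -2.85488641e+01,  6.98859408e-02,
        2.20383669e-02,  9.31143887e-06]), 'ee_pos': array([ 0.19779146, -0.51319901,  0.21864705]), 'eef_rot': array([1.15248336e-05, 9.83137893e-01, 1.82865752e-01, 1.58050205e-05]), 'contact_force': array([0.4966442 , 0.2213126 , 0.45651618]), 'ft_torque': array([0.00998165, 0.03051048, 0.00145775]), 'grip_force': 0.0, 'opening': 0.9999845777731493}
```

View top.

Run:
```python
import cv2
i=cv2.imread("pics/top0.png")[110:290,150:410]
cv2.imwrite("pics/top0c.png",cv2.resize(i,None,fx=3,fy=3,interpolation=cv2.INTER_CUBIC))
```

```text
(no output)
```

View pics/top0c.png

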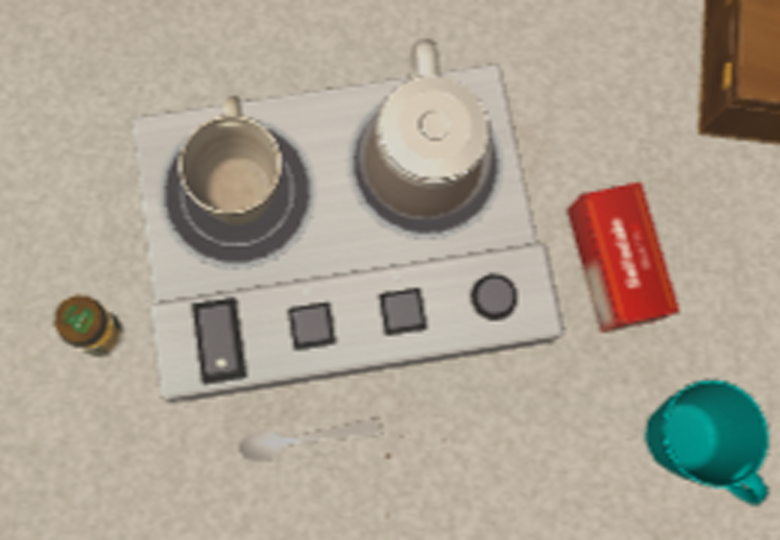

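View pics/scene0.png

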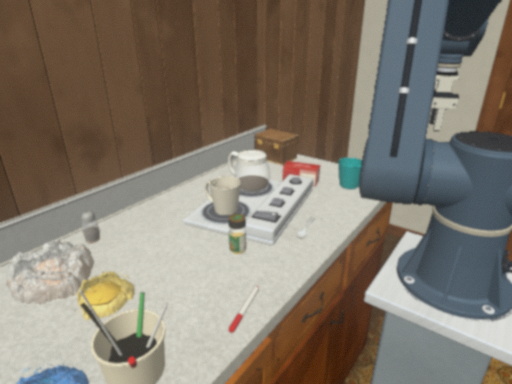

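Run:
```python
from h import *
f=manip.grab_frame("top")
px=dict(dot=(223.7,231,.069),lk=(254,218.7,.066),rk=(284.3,213.7,.066),st=(314.7,209,.066))
loc=np.array([[-.123,.130],[-.099,.043],[-.099,-.043],[-.099,-.130]])
P=np.array([world(f,u,v,z) for u,v,z in px.values()])
for k,p in zip(px,P):
    u,v,_=px[k]; print(k,p.round(4),world(f,u,v).round(4))
A=P[:,:2];ca,cl=A.mean(0),loc.mean(0);a=A-ca;l=loc-cl
th=np.arctan2((l[:,0]*a[:,1]-l[:,1]*a[:,0]).sum(),(l*a).sum())
Rm=np.array([[np.cos(th),-np.sin(th)],[np.sin(th),np.cos(th)]])
t=ca-Rm@cl; F=loc@Rm.T+t
print("yaw",th,"t",t,"\nfit",F.round(4),"\nres",(A-F).round(4))
s=manip.sense(); print(s["clock"]); p=s["ee_pos"]
print("shifts cm",((np.c_[F,[.069,.066,.066,.066]]-p)*100).round(2))
for y in(.09,-.09): print(Rm@[.046,y]+t)
```

```text
dot [0.4472 0.0851 0.069 ] [0.4472 0.0851 0.0686]
lk [0.4861 0.0047 0.066 ] [0.486  0.0047 0.0663]
rk [ 0.5049 -0.0782  0.066 ] [ 0.5048 -0.0782  0.0666]
st [ 0.523  -0.1621  0.066 ] [ 0.5231 -0.1622  0.0658]
yaw 0.2072487231259244 t [ 0.5930441  -0.01604086] 
fit [[ 0.4459  0.0859]
 [ 0.4873  0.0057]
 [ 0.505  -0.0785]
 [ 0.5229 -0.1636]] 
res [[ 0.0012 -0.0008]
 [-0.0012 -0.001 ]
 [-0.0001  0.0002]
 [ 0.0001  0.0015]]
1.35
shifts cm [[ 24.81  59.9  -14.96]
 [ 28.95  51.88 -15.26]
 [ 30.72  43.47 -15.26]
 [ 32.51  34.95 -15.26]]
[0.61954059 0.08149855]
[ 0.65657888 -0.09464959]
```

>>> arm_command:
  increments: "24.7 59.9 0 0 0 -0.161 0;24.7 59.9 0 0 0 -0.161 0;24.7 59.9 0 0 0 -0.161 0;24.7 59.9 0 0 0 -0.161 0;24.7 59.9 0 0 0 -0.161 0;24.7 59.9 0 0 0 -0.161 0;24.7 59.9 0 0 0 -0.161 0;24.7 59.9 0 0 0 -0.161 0;24.7 59.9 0 0 0 -0.161 0;24.7 59.9 0 0 0 -0.161 0;24.7 59.9 0 0 0 -0.161 0;24.7 59.9 0 0 0 -0.161 0;24.7 59.9 0 0 0 -0.161 0;24.7 59.9 0 0 0 -0.161 0;24.7 59.9 -4 0 0 -0.161 0;24.7 59.9 -8 0 0 -0.161 0;24.7 59.9 -12 0 0 -0.161 0;24.7 59.9 -12 0 0 -0.161 0;24.7 59.9 -12 0 0 -0.161 0"

```text
clock: 3.25
ee_pos: [0.4449, 0.0855, 0.0994]
eef_rot: [0.0, 0.995, 0.103, -0.0]
contact_force: [0.2, 0.3, -0.4]
opening: 0.01
grip_force: 0.0
```

>>> arm_command:
  increments: "0 0 -1.5 0 0 0 0;0 0 -2.5 0 0 0 0;0 0 -3 0 0 0 0;0 0 -3.2 0 0 0 0;0 0 -3.4 0 0 0 0;0 0 -3.6 0 0 0 0;0 0 -3.7 0 0 0 0;0 0 -3.8 0 0 0 0;0 0 -3.8 0 0 0 0"

```text
clock: 4.15
ee_pos: [0.4445, 0.0857, 0.0614]
eef_rot: [0.0, 0.995, 0.103, -0.0]
contact_force: [-7.8, -1.8, 18.1]
opening: 0.008
grip_force: 9.6
```

>>> arm_command:
  increments: "0 0 -0.1 0 0 0 0;0 0 -0.1 0 0 0 0;0 0 2 0 0 0 0;0 0 5 0 0 0 0;6 -16.4 5 0 0 0 0;6 -16.4 5 0 0 0 0;6 -16.4 5 0 0 0 0;6 -16.4 5 0 0 0 0;6 -16.4 5 0 0 0 0;6 -16.4 5 0 0 0 0"

```text
clock: 5.15
ee_pos: [0.5047, -0.0781, 0.1105]
eef_rot: [-0.0, 0.995, 0.103, 0.0]
contact_force: [0.3, 0.7, 0.1]
opening: 0.006
grip_force: 0.0
```

Run:
```python
from h import *
f=manip.grab_frame("top")
Rm=R.from_euler("z",.2072).as_matrix()[:2,:2]; t=np.array([.5930,-.0160])
# height of all pixels in tray frame
V,U=np.mgrid[0:384,0:512]; K=f["K"]
d=np.stack([(U-K[0,2])/K[0,0],-(V-K[1,2])/K[1,1],-np.ones_like(U,float)],-1)@rot(f).T
W=np.array(f["position"])+d*f["z_map"][...,None]
L=(W[...,:2]-t)@Rm
for x in(-.125,-.115,-.105,-.095,-.085,-.075):
    m=(abs(L[...,0]-x)<.005)&(abs(L[...,1]-.130)<.010); print(x,np.median(W[m][:,2]).round(4),m.sum())
print(manip.sense()["ee_pos"],manip.sense()["contact_force"],manip.sense()["clock"])
cv2.imwrite("pics/top1.png",cv2.resize(f["frame"][110:290,150:410,::-1],None,fx=3,fy=3))
```

```text
-0.125 0.0609 27
-0.115 0.0619 27
-0.105 0.0637 25
-0.095 0.067 26
-0.085 0.0687 27
-0.075 0.0689 25
[ 0.50447739 -0.07752267  0.11049715] [-0.05708816  0.21780068  0.73829596] 5.2
```

>>> arm_command:
  increments: "0 0 -2 0 0 0 0;0 0 -4 0 0 0 0;0 0 -4.5 0 0 0 0;0 0 -4.7 0 0 0 0;0 0 -4.9 0 0 0 0;0 0 -5.1 0 0 0 0;0 0 -5.2 0 0 0 0;0 0 -5.3 0 0 0 0;0 0 -5.35 0 0 0 0;0 0 -5.35 0 0 0 0"

```text
clock: 6.2
ee_pos: [0.5052, -0.0782, 0.0582]
eef_rot: [0.0, 0.995, 0.103, 0.001]
contact_force: [-2.8, 3.8, 13.6]
opening: 0.006
grip_force: 7.0
```

>>> arm_command:
  increments: "0 0 -0.1 0 0 0 0;0 0 -0.1 0 0 0 0;0 0 2 0 0 0 0;0 0 5 0 0 0 0;1.8 -8.5 5 0 0 0 0;1.8 -8.5 5 0 0 0 0;1.8 -8.5 5 0 0 0 0;1.8 -8.5 5 0 0 0 0;1.8 -8.5 5 0 0 0 0"

```text
clock: 7.1
ee_pos: [0.5224, -0.1625, 0.1069]
eef_rot: [-0.0, 0.995, 0.103, -0.0]
contact_force: [-0.4, 0.4, -0.2]
opening: 0.004
grip_force: 0.0
```

```bash
cat > k.py <<'E'
from h import *
f=manip.grab_frame("top")
Rm=R.from_euler("z",.2072).as_matrix()[:2,:2]; t=np.array([.5930,-.0160])
V,U=np.mgrid[0:384,0:512]; K=f["K"]
d=np.stack([(U-K[0,2])/K[0,0],-(V-K[1,2])/K[1,1],-np.ones_like(U,float)],-1)@rot(f).T
W=np.array(f["position"])+d*f["z_map"][...,None]
L=(W[...,:2]-t)@Rm
for n,x,y in(("dot",-.123,.13),("lk",-.099,.043),("rk",-.099,-.043),("st",-.099,-.13)):
    m=(abs(L[...,0]-x)<.008)&(abs(L[...,1]-y)<.008); print(n,np.median(W[m][:,2]).round(4) if m.any() else None,m.sum())
s=manip.sense(); print(s["ee_pos"],s["contact_force"],s["clock"])
import sys
cv2.imwrite(f"pics/{sys.argv[1]}.png",cv2.resize(f["frame"][110:290,150:410,::-1],None,fx=3,fy=3))
E
python3 k.py top2
```

```text
dot 0.0613 34
lk 0.0659 34
rk 0.2324 80
st 0.4282 83
[ 0.52247561 -0.1623039   0.10697309] [-0.53927839  0.44739167 -0.22967771] 7.15
```

>>> arm_command:
  increments: "0 0 -2 0 0 0 0;0 0 -3.8 0 0 0 0;0 0 -4.2 0 0 0 0;0 0 -4.5 0 0 0 0;0 0 -4.8 0 0 0 0;0 0 -5 0 0 0 0;0 0 -5 0 0 0 0;0 0 -5 0 0 0 0;0 0 -5 0 0 0 0;0 0 -5 0 0 0 0;0 0 -5 0 0 0 0"

```text
clock: 8.25
ee_pos: [0.523, -0.1629, 0.0581]
eef_rot: [-0.0, 0.995, 0.103, 0.0]
contact_force: [-3.5, 4.5, 9.4]
opening: 0.003
grip_force: 4.8
```

Bottomed out (9.4 N against a 4 N spring). Release, retreat and check.

>>> arm_command:
  increments: "0 0 -0.1 0 0 0 0;0 0 2 0 0 0 0;0 0 6 0 0 0 0;0 0 11 0 0 0 0;0 0 15 0 0 0 0;-5 -5 15 0 0 0 0;-10 -10 15 0 0 0 0;-15 -15 15 0 0 0 0;-20 -20 15 0 0 0 0;-25 -25 15 0 0 0 0;-28 -28 15 0 0 0 0;-28 -28 15 0 0 0 0;-28 -28 15 0 0 0 0;-28 -28 15 0 0 0 0"

```text
clock: 9.65
ee_pos: [0.2396, -0.4465, 0.2076]
eef_rot: [0.001, 0.995, 0.101, -0.0]
contact_force: [-0.3, 0.3, -0.6]
opening: 0.003
grip_force: 0.0
```

```bash
python3 k.py top3
```

```text
dot 0.0613 34
lk 0.0666 33
rk 0.0582 34
st 0.0658 32
[ 0.24118399 -0.44473415  0.20740792] [0.47985616 0.12529172 0.84442375] 9.7
```

View pics/top3.png

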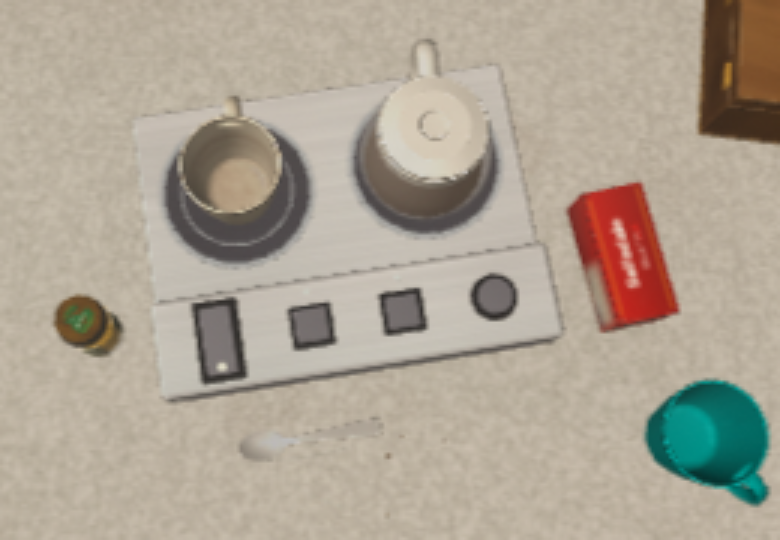

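The rocker is on: its dot, at (221,367), is at 61 mm. The right key, at (403,311), is down at 58 mm. The left key (312,326) and the start button (494,297) are up at about 66 mm. Everything else stands where it did.

```bash
python3 -c "from cell import manip; print(manip.sign_off())"
```

```text
the job is handed in; nothing more can be done
None
```

The job is handed in at about 10 s of the 38 s: I tipped the rocker on, pushed the carafe's (right) key down, and pressed and released the start button; the last picture showed the left key up and nothing displaced, but the hand-in returned no verdict.

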